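# Pack the roll-on bottle and bolt the sprung travel case shut

## Robot

A 6-joint arm with a two-finger parallel gripper is mounted at the origin on the work surface. World frame = base frame: x ahead of the robot, y to its left, z up, the work surface at z = 0. Lengths are in m, angles in rad, forces in N, time in s.
With the tool pointing down it reaches from about 0.3 to 0.875 m from the base axis. Payload 6.4 kg.
Tool frame: the origin (TCP) lies midway between the tips of the shut fingers; the grasp point (between the pads) lies 19 mm behind it (robot.hold_point_z is the distance from the TCP to the grasp point, in m); z points along the fingers, y is the line along which they close (so a half turn about z gives the same grasp; the last joint's range is limited). The gripper opens to 85 mm and grips with 20 to 120 N. Pads are 22 mm wide; open, the fingers measure 114 mm over their backs; the gripper's body (76 mm by 85 mm) begins 54 mm behind the grasp point. The pads swing forward as they close: fully open they stand 13 mm farther back than shut.
Start: joints at [-1.372, 0.181, 1.607, -0, 1.354, -0.206], TCP at [0.226, -0.529, 0.21] pointing down, gripper open.
Joint ranges: [-2.99, 2.99], [-0.89, 2.07], [0.3, 2.58], [-1.14, 4.28], [0, 2.63], [-3.12, 3.12]. Speed limits (rad/s): [2.57, 2.57, 3.01, 3.14, 3.14, 3.14].

## Interface

Orientations are given as a rotation vector (axis times angle).
In Python, from rig import sensors, eyes, close_job, robot gives the robot as it stands.
- The arm moves only by the tool arm_command, never from a script. Its argument "deltas" is a list of rows, each an object of numbers: "ax", "ay", "az": the turn, a rotation vector about the tool's x, y, z in degrees; "dx", "dy", "dz": the shift along the tool's x, y, z in units of 60 mm (1.0 is 60 mm); "hand": the opening, from 0 (shut) to 1 (fully open). In form: [{"ax": .., "ay": .., "az": .., "dx": .., "dy": .., "dz": .., "hand": ..}, ...]. A call has 1 to 5 rows; each row shifts and turns the commanded pose from where the row before left it, along the tool's axes as they then stand; what a row does not reach is not made up. A row lasts 1/8 s, in which the tool goes at most 62.5 mm and 10.7 degrees, less where a joint would pass 70% of its speed; a pose out of reach is approached as far as the arm can. A call is refused whole if a number of a shift passes 1 or a number of a turn 10.7, either way. A call with a gripper value outside its range is refused whole. The fingers move at their own pace and stop on an object; "grip_force" is the grip in N (left out, the last holds). Time passes only in rows, so rows that do not move let the fingers close. It gives the time, the measured TCP pose, the force, the opening and the grip force at its end, in the units of the state.
- sensors.state(): the state, without advancing time (a new reading comes with each control period).
- eyes.snapshot(name): name is "scene" or "side" or "wrist"; returns the picture (480x640x3 uint8, blue, green, red); there is no depth.
- eyes.get_calibration(name): a dict with "fx", "fy", "cx", "cy" (pixels), "position" and "rotation" of the camera in the world. Camera axes: x right, y up, looking along -z (the intrinsics and any distortion apply to the point x, -y, -z); pixel columns grow to the right and rows downward; lengths in m; the calibration is good to about 2 mm. A picture is of the moment at which its call begins: read the wrist's pose just before it. get_calibration takes no time and is no camera call; for the wrist camera it gives the pose at the moment of the call.
- close_job(): hands the job in; it is judged then, once.
The state is a dict: "time_s": time; "qpos": joint angles; "qvel": joint speeds; "tau": joint torques, N m; "ee_pos": TCP position; "ee_rot": TCP orientation; "wrist_force": force on the tool from outside, world axes, zero at the start; "torque": the same for the moment, N m; "opening": finger opening in m; "gripper_force": force on a finger pad.
Only numpy, scipy, OpenCV 4.12 (cv2) and the standard library are available. Lean on these libraries where they do the work, as an engineer would, in place of code of your own. Each camera call takes 0.05 s, during which the arm holds its last target. There are 200 camera calls.

## Task

Lay the square roll-on bottle flat in the empty compartment of the bamboo travel case and let go of it. Then close the case's sprung lid and, while holding it down without forcing it, slide the bolt on the lid fully home under its keeper, so that the lid stays shut by itself. Leave the other things on the slab where they stand.

Things in the scene. Friction and masses are not known exactly. Their poses are not given: they have to be found in the camera images.
- rollon: Roll-on bottle lying on its side along its x axis: square amber glass body 56 long, 28 x 28 mm, x from -43 to +13 mm, then a round chrome cap of 25 mm diameter, x from +13 to +43 mm. Origin: centre of its underside as it starts; 90 g. It starts on the left or the right of the case, in the place not taken by the massager
- rollon_mid (a point): Middle of the bottle, on its long axis, 14 mm above its underside, midway along its 86 mm length
- case: Fixed bamboo travel case, open box 130 (x) x 200 (y) x 42 (z) mm, walls 5, floor 4 mm thick. Origin: centre of its underside; x points to the hinge (roughly towards the robot), y to the robot's right. A 5 mm divider, top 32 mm above the underside, stands at y = +5 mm: the compartment at -y (inside x -60..60, y -95..2.5 mm) is empty, that at +y holds a small round tin
- case_well (a point): Centre of the empty compartment's floor (upper face of the floor, 4 mm above the case's underside); axes as the case's
- case_hinge (a point): Middle of the lid's hinge axis, 42 mm above the case's underside at x = +65 mm; the axis runs along the case's y
- lid (a joint): Lid angle: 0 closed, grows as it opens, 1.57 upright; hinged at the case's +x rim. Bamboo plate 200 wide, 133 from the hinge to its edge, 8 mm thick, underside through the hinge axis, mirror inside. It starts leaning over the case at 1.0 to 1.3: no room for an upright gripper over the compartment. A stiff sprung hinge: let go unbolted near closed, it rises; closing it at the bolt takes about 9 N
- bolt (a joint): Travel of the steel bolt on the lid's outer face: 0 drawn back, 0.022 m at its stop, towards the case's +y. Bar 14 wide, 6 thick, its axis 105 mm from the hinge; its end is at y = 94 drawn back, 116 mm at the stop. With the lid fully closed the bar passes 2.5 mm below the keeper's roof; with the lid higher it runs against the roof's edge
- bolt_knob (a point): Centre of the top of the bolt's block-shaped knob: 14 (across the bar) x 12 (along the travel) mm, its top 24 mm above the lid's outer face; at y = 40 mm in the case when drawn back. The lid's outer face at the knob's -y side is bare
- massager: Dark scalp massager of 72 mm diameter, 62 mm tall with a knob on top; origin at the centre of its underside. It and the bottle swap places
- holder: White ceramic toothbrush holder, 68 mm diameter, 98 mm tall, with a bamboo toothbrush up to 200 mm; origin at the centre of its underside
- compact: Open round compact mirror, 72 mm diameter, raised lid at its +x side about 75 mm high; origin at the centre of its underside
- jar: Glass jar with bamboo cap, 68 mm diameter, 85 mm tall; origin under its centre
- cup: White cup, 72 mm diameter, 90 mm tall; origin under its centre
- soap: Soap on a bamboo dish 85 x 120 mm, 36 mm tall; origin under its centre
- lid_edge (a point): Middle of the lid's free edge, on its outer face, 133 mm from the hinge; x of its frame points along the lid to the hinge and z out of the lid's outer face
- case_keeper (a point): Middle of the underside of the steel keeper's roof, on the outside of the case's +y wall at x = -40, y = 110.5, 58.5 mm above the case's underside: post at y 118..123, roof over y 103..118, x -55..-25 mm, roof top at 64.5 mm
Things that resemble listed ones, but are neither listed nor needed, are in the scene too. Of the things shaped like the rollon, the amber one is meant.

How it is judged:
By the outcome, as a careful person would: the job done as asked, in the order asked, and still so for the second after the job is handed in, with the robot touching nothing.
It also fails if it takes over 61 s, if anything falls off the work surface, if the arm or the gripper's body presses on something with over 40 N, if the wrist force passes 120 N, or if a joint passes its speed limit or range.

## Working session

There is one attempt and no reset: what is moved stays moved. The work goes in short steps, Python scripts to look and compute and a tool call to move; the robot and the scene stay as the last step left them, time stands still between calls to the robot, and variables do not carry over. Pictures are saved under pics/ and viewed, at most 10 in all, crops included, and the job is handed in when it is done.

Besides the shell and the picture viewer there is one more tool, called as a command line: name --argument value ..., lists and objects as JSON in quotes. arm_command: Moves the arm, as the interface text tells. Its arguments: {"type":"object","properties":{"deltas":{"type":"array"},"grip_force":{"type":"number"}},"required":["deltas"]}

```bash
ls; mkdir -p pics; python3 - <<'E'
from rig import sensors, eyes, robot
import cv2,numpy as np
print(sensors.state()); print([a for a in dir(robot) if a[0]!='_'], robot.hold_point_z)
for n in ("scene","side","wrist"):
    c=eyes.get_calibration(n); print(n,c)
    cv2.imwrite(f"pics/{n}0.png",eyes.snapshot(n))
E
```

```text
pics
{'time_s': 0.0, 'qpos': array([-1.37228621e+00,  1.81534984e-01,  1.60798577e+00,  1.46804549e-05,
        1.35381751e+00, -2.06323316e-01]), 'qvel': array([ 9.21260217e-04, -5.04287096e-04,  5.12255960e-05, -2.98413508e-03,
        1.65955783e-03,  2.07992853e-03]), 'tau': array([ 4.82793203e-04, -4.44869292e+01, -3.51337230e+01, -3.61962066e-04,
        9.09741124e-03,  1.14003441e-05]), 'ee_pos': array([ 0.22636379, -0.52793481,  0.20879835]), 'ee_rot': array([-3.07574370e+00, -6.31221482e-01, -3.32082124e-05]), 'wrist_force': array([0.00969065, 0.39437821, 0.30695002]), 'torque': array([-0.01457304,  0.02500112, -0.02287369]), 'gripper_force': 0.0, 'opening': 0.08552920832266321}
['Unreachable', 'hold_point_z'] 0.0187
scene {'fx': 460.22905370608186, 'fy': 460.22905370608186, 'cx': 326.24373715614973, 'cy': 234.3217771518189, 'position': array([1.29470212, 0.29401514, 0.62663556]), 'rotation': array([0.61762453, 0.87107584, 1.70830829])}
side {'fx': 543.049972521279, 'fy': 543.049972521279, 'cx': 325.1385650572191, 'cy': 237.73211354837844, 'position': array([ 0.35550526, -0.75630621,  0.79004765]), 'rotation': array([ 0.85644621, -0.11754113, -0.21663579])}
wrist {'fx': 363.18294108687337, 'fy': 363.18294108687337, 'cx': 316.9546269868328, 'cy': 239.3875336628084, 'position': array([ 0.28733126, -0.50178273,  0.37417821]), 'rotation': array([-0.23214413,  0.1560476 , -1.1585203 ])}
```

View pics/scene0.png

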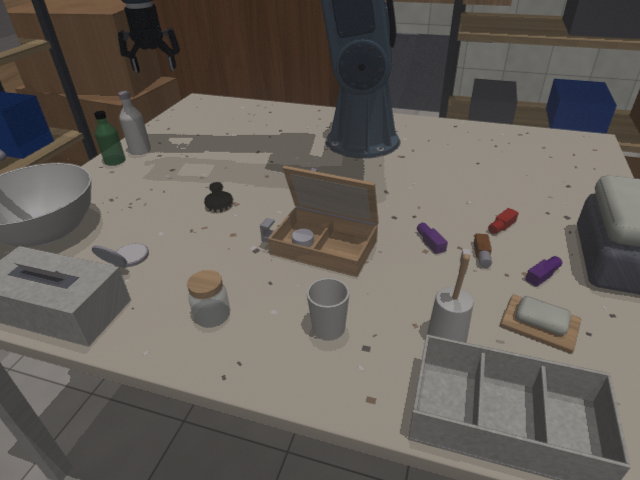

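View pics/side0.png

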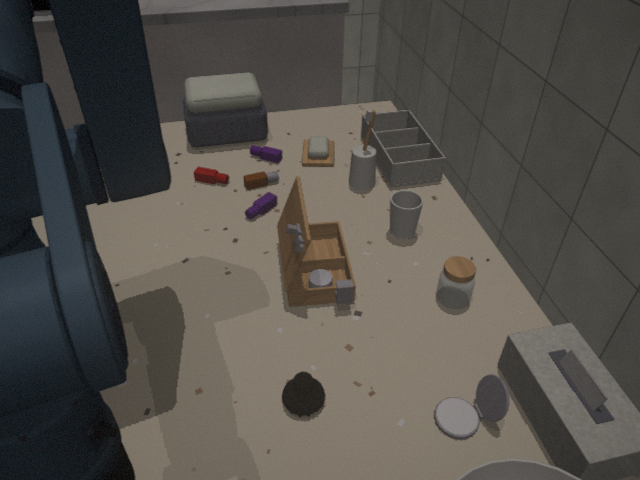

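The scene view shows the case at about (325,225) and the massager at (218,197). Bottle-like candidates there are amber with a chrome cap (483,250), purple (432,237), purple (544,270) and red (503,220). I choose the amber one; in the side view it is at (262,180). Next come close crops of the bottle and the case.

```bash
cat > h.py <<'E'
import numpy as np, cv2
from scipy.spatial.transform import Rotation as R
from rig import sensors, eyes
def ray(n,p,c=None):
    c=c or eyes.get_calibration(n)
    d=np.array([(p[0]-c['cx'])/c['fx'],-(p[1]-c['cy'])/c['fy'],-1.])
    return np.array(c['position']),R.from_rotvec(c['rotation']).apply(d)
def plane(n,p,z,c=None):
    o,d=ray(n,p,c); return o+d*(z-o[2])/d[2]
def tri(ps):  # list of (cam,pixel)
    A=np.zeros((3,3));b=np.zeros(3);L=[]
    for n,p in ps:
        o,d=ray(n,p); d/=np.linalg.norm(d); M=np.eye(3)-np.outer(d,d); A+=M;b+=M@o;L.append((M,o))
    x=np.linalg.solve(A,b); return x,max(np.linalg.norm(M@(x-o)) for M,o in L)
def proj(n,P,c=None):
    c=c or eyes.get_calibration(n)
    q=R.from_rotvec(c['rotation']).inv().apply(np.array(P)-c['position'])
    return np.array([c['cx']+c['fx']*q[...,0]/-q[...,2],c['cy']-c['fy']*q[...,1]/-q[...,2]]).T
E
python3 - <<'E'
from h import *
s=cv2.imread('pics/scene0.png');d=cv2.imread('pics/side0.png')
def crop(i,x,y,w,h,W,H): return cv2.resize(i[y:y+h,x:x+w],(W,H),interpolation=cv2.INTER_CUBIC)
top=np.hstack([crop(s,255,165,133,110,400,330),crop(d,265,170,100,140,236,330)[:, :236],crop(d,235,155,54,109,164,330)])
bot=np.hstack([crop(s,450,215,80,54,400,270),crop(d,230,160,80,54,400,270)])
cv2.imwrite('pics/crop1.png',np.vstack([top,bot]))
for n,i in(('scene',s),('side',d)):
    hsv=cv2.cvtColor(i,cv2.COLOR_BGR2HSV)
    roi=(slice(215,270),slice(450,530)) if n=='scene' else (slice(160,200),slice(235,290))
    m=cv2.inRange(hsv,(4,120,30),(18,255,190)); z=np.zeros_like(m); z[roi]=m[roi]
    k,l,st,ce=cv2.connectedComponentsWithStats(z)
    j=1+st[1:,4].argmax();print(n,st[j],ce[j])
E
```

```text
scene [476 234  15  16 179] [482.69832402 241.54748603]
side [244 172  23  17 261] [255.36781609 179.70114943]
```

View pics/crop1.png

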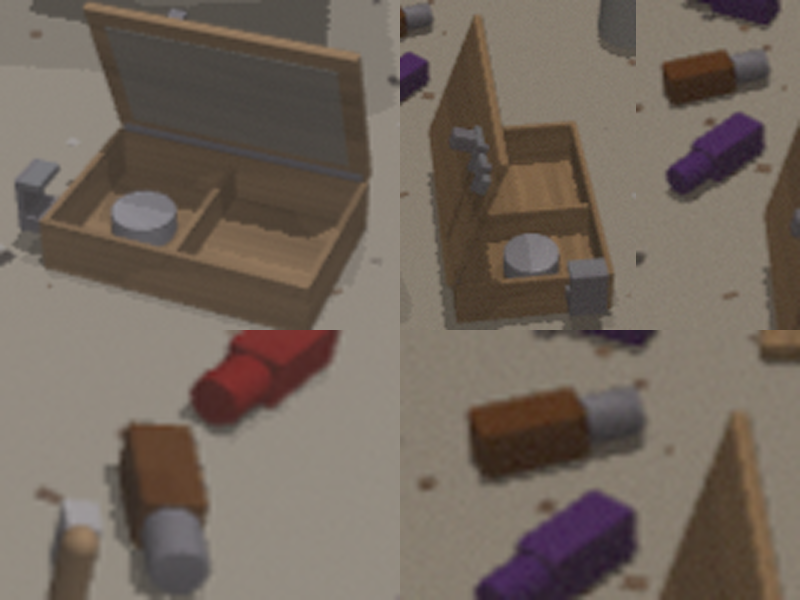

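The crops confirm it: amber body with chrome cap, cap towards +x. In the scene view the case's front rim corners are about (269,239) and (358,261). In the side view its far front corner is about (339.6,222.6).

```bash
python3 - <<'E'
from h import *
np.set_printoptions(precision=4,suppress=True)
for n,p,z in [('scene',(269.3,239.5),.042),('scene',(358.1,261),.042),('side',(339.6,222.6),.042),('side',(288.7,296),.042),('scene',(295.6,208.2),.042),('scene',(377.3,224.2),.042)]:
    print('case',n,p,plane(n,p,z))
print('lid corners: ',[ (p,) for p in [(284,167),(375,184)]])
print('lid far-L tri', tri([('scene',(376,183)),('side',(298,178))]))
print('keeper top scene', plane('scene',(264,218.5),.0645), plane('scene',(274.5,221),.0645), 'side',plane('side',(336,281),.0645),plane('side',(353,281),.0645))
for p in [(244.4,175.6),(246,181.4),(268,178.4),(265,172.4)]: print('bot side',plane('side',p,.028))
for p in [(475,234),(488.5,234),(491,248),(478.5,251)]: print('bot scene',plane('scene',p,.028))
print('cap end',plane('side',(278,175),.014),plane('scene',(485.5,259.5),.014))
E
```

```text
case scene (269.3, 239.5) [ 0.5999 -0.0573  0.042 ]
case scene (358.1, 261) [0.6169 0.1387 0.042 ]
case side (339.6, 222.6) [0.6163 0.1323 0.042 ]
case side (288.7, 296) [ 0.4667 -0.0589  0.042 ]
case scene (295.6, 208.2) [ 0.4733 -0.0451  0.042 ]
case scene (377.3, 224.2) [0.4848 0.1488 0.042 ]
lid corners:  [((284, 167),), ((375, 184),)]
lid far-L tri (array([0.5265, 0.1469, 0.166 ]), np.float64(0.0032160137314553323))
keeper top scene [ 0.5608 -0.0838  0.0645] [ 0.5634 -0.0584  0.0645] side [ 0.5572 -0.0617  0.0645] [ 0.5884 -0.0688  0.0645]
bot side [0.4379 0.3794 0.028 ]
bot side [0.4385 0.3535 0.028 ]
bot side [0.493  0.3548 0.028 ]
bot side [0.4898 0.3825 0.028 ]
bot scene [0.4444 0.3549 0.028 ]
bot scene [0.4367 0.3826 0.028 ]
bot scene [0.4852 0.3888 0.028 ]
bot scene [0.5023 0.3646 0.028 ]
cap end [0.5226 0.3848 0.014 ] [0.5085 0.3811 0.014 ]
```

arm_command --deltas '[{"dx": 0.58, "dy": -0.72, "dz": -0.3, "hand": 1}, {"dx": 0.58, "dy": -0.72, "dz": -0.3, "hand": 1}, {"dx": 0.58, "dy": -0.72, "dz": -0.3, "hand": 1}, {"dx": 0.58, "dy": -0.72, "dz": -0.3, "hand": 1}, {"dx": 0.58, "dy": -0.72, "dz": -0.3, "hand": 1}]'

```text
$.deltas[0]: bad value
```

arm_command --deltas '[{"dx": 0.58, "dy": -0.72, "hand": 1}, {"dx": 0.58, "dy": -0.72, "hand": 1}, {"dx": 0.58, "dy": -0.72, "hand": 1}, {"dx": 0.58, "dy": -0.72, "hand": 1}, {"dx": 0.58, "dy": -0.72, "hand": 1}]'

```text
$.deltas[0]: bad value
```

arm_command --deltas '[{"dx": 0.58, "dy": -0.72, "hand": 1}, {"dx": 0.58, "dy": -0.72, "hand": 1}, {"dx": 0.58, "dy": -0.72, "hand": 1}, {"dx": 0.58, "dy": -0.72, "hand": 1}, {"dx": 0.58, "dy": -0.72, "hand": 1}]'

```text
$.deltas[0]: bad value
```

arm_command --deltas '[{"az": 7.7, "hand": 0.65}, {"az": 7.7, "hand": 0.65}, {"az": 7.7, "hand": 0.65}, {"hand": 0.65}]'

```text
$.deltas[0]: bad value
```

```bash
python3 - <<'E'
from h import *
s=sensors.state(); print(s['time_s'],s['ee_pos'],R.from_rotvec(s['ee_rot']).as_matrix(),s['qpos'])
c=eyes.get_calibration('wrist'); print(c)
i=eyes.snapshot('wrist'); cv2.imwrite('pics/w1.png',i)
import json; json.dump({k:np.array(v).tolist() for k,v in c.items()},open('w1.json','w'))
E
```

```text
0.15 [ 0.22638598 -0.52806018  0.20898046] [[ 9.19177511e-01  3.93843403e-01 -2.77408458e-04]
 [ 3.93843407e-01 -9.19176576e-01  1.33900240e-03]
 [ 2.72369905e-04 -1.34003638e-03 -9.99999065e-01]] [-1.37227803e+00  1.81375051e-01  1.60779495e+00 -8.07555712e-06
  1.35379007e+00 -2.06289376e-01]
{'fx': 363.18294108687337, 'fy': 363.18294108687337, 'cx': 316.9546269868328, 'cy': 239.3875336628084, 'position': array([ 0.28734043, -0.50182846,  0.3742921 ]), 'rotation': array([-0.23231625,  0.15587858, -1.15854785])}
```

View pics/w1.png

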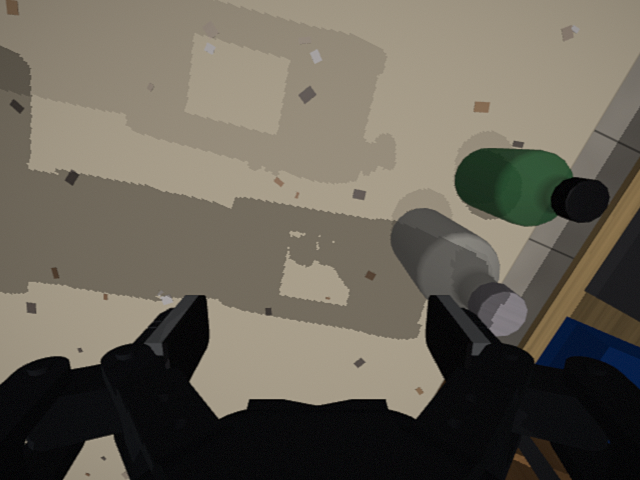

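The move calls were refused, so the arm has not moved. The wrist view shows bare slab at the start place, with a green bottle (515,187) and a grey bottle (450,255). I'll resend with all keys given.

arm_command --deltas '[{"ax": 0, "ay": 0, "az": 0, "dx": 0.58, "dy": -0.72, "dz": -0.3, "hand": 1}, {"ax": 0, "ay": 0, "az": 0, "dx": 0.58, "dy": -0.72, "dz": -0.3, "hand": 1}, {"ax": 0, "ay": 0, "az": 0, "dx": 0.58, "dy": -0.72, "dz": -0.3, "hand": 1}, {"ax": 0, "ay": 0, "az": 0, "dx": 0.58, "dy": -0.72, "dz": -0.3, "hand": 1}, {"ax": 0, "ay": 0, "az": 0, "dx": 0.58, "dy": -0.72, "dz": -0.3, "hand": 1}]'

```text
time_s: 0.82
ee_pos: [0.3015, -0.2597, 0.3002]
ee_rot: [3.077, 0.631, 0.001]
wrist_force: [-0.1, -0.8, 0.1]
opening: 0.0855
gripper_force: 0.0
```

arm_command --deltas '[{"ax": 0, "ay": 0, "az": 0, "dx": 0.58, "dy": -0.72, "dz": 0, "hand": 1}, {"ax": 0, "ay": 0, "az": 0, "dx": 0.58, "dy": -0.72, "dz": 0, "hand": 1}, {"ax": 0, "ay": 0, "az": 0, "dx": 0.58, "dy": -0.72, "dz": 0, "hand": 1}, {"ax": 0, "ay": 0, "az": 0, "dx": 0.58, "dy": -0.72, "dz": 0, "hand": 1}, {"ax": 0, "ay": 0, "az": 0, "dx": 0.58, "dy": -0.72, "dz": 0, "hand": 1}]'

```text
time_s: 1.45
ee_pos: [0.3763, 0.0074, 0.2999]
ee_rot: [3.077, 0.631, 0.002]
wrist_force: [0.8, -0.5, -0.6]
opening: 0.0853
gripper_force: 0.0
```

arm_command --deltas '[{"ax": 0, "ay": 0, "az": 0, "dx": 0.58, "dy": -0.72, "dz": 0, "hand": 1}, {"ax": 0, "ay": 0, "az": 0, "dx": 0.58, "dy": -0.72, "dz": 0, "hand": 1}, {"ax": 0, "ay": 0, "az": 0, "dx": 0.58, "dy": -0.72, "dz": 0, "hand": 1}, {"ax": 0, "ay": 0, "az": 0, "dx": 0.58, "dy": -0.72, "dz": 0, "hand": 0.65}, {"ax": 0, "ay": 0, "az": 0, "dx": 0.58, "dy": -0.72, "dz": 0, "hand": 0.65}]'

```text
time_s: 2.08
ee_pos: [0.4512, 0.2747, 0.2996]
ee_rot: [3.077, 0.632, 0.0]
wrist_force: [0.1, -0.7, -0.4]
opening: 0.056
gripper_force: 0.0
```

arm_command --deltas '[{"ax": 0, "ay": 0, "az": 7.7, "dx": 0, "dy": 0, "dz": 0, "hand": 0.65}, {"ax": 0, "ay": 0, "az": 7.7, "dx": 0, "dy": 0, "dz": 0, "hand": 0.65}, {"ax": 0, "ay": 0, "az": 7.7, "dx": 0, "dy": 0, "dz": 0, "hand": 0.65}, {"ax": 0, "ay": 0, "az": 0, "dx": 0, "dy": 0, "dz": 0, "hand": 0.65}]'

```text
time_s: 2.58
ee_pos: [0.4509, 0.2727, 0.2995]
ee_rot: [3.141, 0.005, -0.001]
wrist_force: [0.0, -0.3, 0.5]
opening: 0.0555
gripper_force: 0.0
```

```bash
python3 - <<'E'
from h import *
s=sensors.state(); print(s['time_s'],s['ee_pos'],R.from_rotvec(s['ee_rot']).as_matrix().round(3),s['qpos'])
c=eyes.get_calibration('wrist'); print(c)
i=eyes.snapshot('wrist'); cv2.imwrite('pics/w2.png',i)
import json; json.dump({k:np.array(v).tolist() for k,v in c.items()},open('w2.json','w'))
E
```

```text
2.575 [0.45093769 0.2727016  0.2994508 ] [[ 1.     0.003 -0.   ]
 [ 0.003 -1.    -0.   ]
 [-0.     0.    -1.   ]] [3.18440811e-01 9.90525760e-03 1.61191224e+00 2.67996584e-05
 1.52025887e+00 1.88625709e+00]
{'fx': 363.18294108687337, 'fy': 363.18294108687337, 'cx': 316.9546269868328, 'cy': 239.3875336628084, 'position': array([0.51728733, 0.27321494, 0.4647036 ]), 'rotation': array([-0.2076734 ,  0.20884611, -1.55759246])}
```

View pics/w2.png

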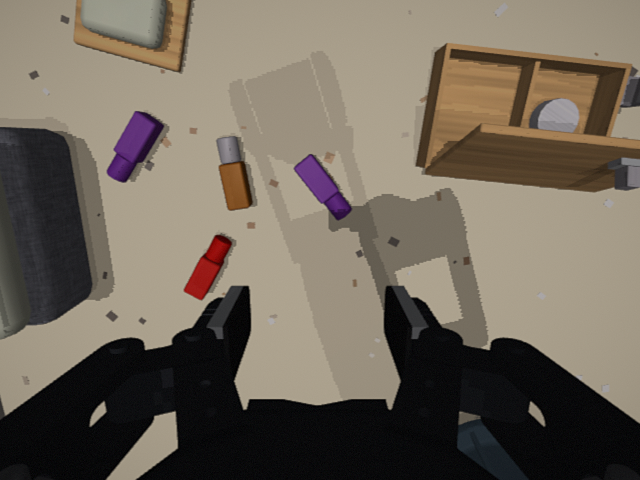

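The wrist view shows the amber bottle (235,172) with its cap up (+x), purple (322,187), red (208,267), and the case with far rim corners (448,45) and (631,65). The lid's upper edge starts at (482,125).

```bash
python3 - <<'E'
from h import *
import json
np.set_printoptions(precision=4,suppress=True)
c={k:np.array(v) for k,v in json.load(open('w2.json')).items()}
i=cv2.imread('pics/w2.png'); hsv=cv2.cvtColor(i,cv2.COLOR_BGR2HSV)
z=np.zeros(i.shape[:2],np.uint8); z[125:215,205:265]=255
sat=cv2.inRange(hsv,(4,130,40),(20,255,255))&z
cap=cv2.inRange(hsv,(100,15,60),(140,120,230))&z
for n,m in(('body',sat),('cap',cap)):
    k,l,st,ce=cv2.connectedComponentsWithStats(m); j=1+st[1:,4].argmax()
    pts=np.argwhere(l==j)[:,::-1].astype(np.float32); r=cv2.minAreaRect(pts); print(n,st[j],ce[j],r)
    for p in cv2.boxPoints(r): print('   ',p,plane('w',p,.028 if n=='body' else .0265,c))
for p,zz in [((448.5,44),.042),((631,65),.042),((427,168),.042)]: print('case',p,plane('w',p,zz,c))
print('keeper top',[plane('w',p,.0645,c) for p in [(626,79),(624,104)]])
for zz in(.155,.165,.175): print('lid edge left',zz,plane('w',(482,124.5),zz,c))
big=np.hstack([cv2.resize(i[120:220,195:275],(320,400),interpolation=cv2.INTER_CUBIC),cv2.resize(i[30:200,410:640],(480,355),interpolation=cv2.INTER_CUBIC)[:, :480].copy() if 0 else cv2.copyMakeBorder(cv2.resize(i[30:200,410:640],(480,355),interpolation=cv2.INTER_CUBIC),0,45,0,0,cv2.BORDER_CONSTANT)])
cv2.imwrite('pics/crop2.png',big)
E
```

```text
body [ 219  161   33   49 1144] [235.3593 185.2098] ((235.48077392578125, 185.40383911132812), (46.87174987792969, 25.49509620666504), 78.69007110595703)
    [218.3846 164.9231] [0.4893 0.39   0.028 ]
    [243.3846 159.9231] [0.4952 0.3602 0.028 ]
    [252.5769 205.8846] [0.4405 0.3518 0.028 ]
    [227.5769 210.8846] [0.4343 0.3825 0.028 ]
cap [228 162   4   1   4] [229.5 162. ] ((229.5, 162.0), (3.0, 0.0), 180.0)
    [231. 162.] [0.4926 0.3753 0.0265]
    [231. 162.] [0.4926 0.3753 0.0265]
    [228. 162.] [0.4926 0.3788 0.0265]
    [228. 162.] [0.4926 0.3788 0.0265]
case (448.5, 44) [0.6158 0.1356 0.042 ]
case (631, 65) [ 0.5961 -0.0608  0.042 ]
case (427, 168) [0.4875 0.1477 0.042 ]
keeper top [array([ 0.5788, -0.0409,  0.0645]), array([ 0.5549, -0.0443,  0.0645])]
lid edge left 0.155 [0.5304 0.1394 0.155 ]
lid edge left 0.165 [0.53   0.1437 0.165 ]
lid edge left 0.175 [0.5295 0.148  0.175 ]
```

View pics/crop2.png

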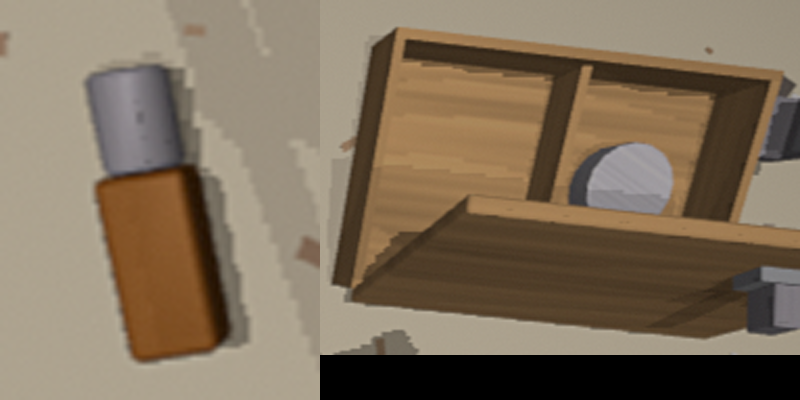

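```bash
python3 - <<'E'
from h import *
np.set_printoptions(precision=4,suppress=True)
print('cup base near', plane('scene',(328,336),0),'top rim ctr', plane('scene',(328,291),.09),'side top',plane('side',(405,201),.09))
print('holder top',plane('scene',(453,300),.098),'side',plane('side',(363,152),.098),'brush tip',plane('side',(371,113),.2),plane('scene',(464,254),.2))
print('soap',plane('scene',(541,318),.02))
O=np.array([.5422,.0438]);x=np.array([-.9954,.0958]);y=np.array([-.0958,-.9954])
for X,Y in[(-10,-46),(-5,-46),(-40,20)]: print((X,Y),O+X/1e3*x+Y/1e3*y)
E
```

```text
cup base near [0.7809 0.1262 0.    ] top rim ctr [0.7618 0.1219 0.09  ] side top [0.7566 0.1163 0.09  ]
holder top [0.7343 0.3228 0.098 ] side [0.7209 0.3147 0.098 ] brush tip [0.7335 0.3146 0.2   ] [0.7428 0.3245 0.2   ]
soap [0.6542 0.4778 0.02  ]
(-10, -46) [0.5566 0.0886]
(-5, -46) [0.5516 0.0891]
(-40, 20) [0.5801 0.0201]
```

arm_command --deltas '[{"ax": 0, "ay": 0, "az": -8, "dx": 0, "dy": 0, "dz": 0, "hand": 0.65}, {"ax": 0, "ay": -8.4, "az": 0, "dx": 0, "dy": 0, "dz": 0, "hand": 0.65}, {"ax": 0, "ay": -8.4, "az": 0, "dx": 0, "dy": 0, "dz": 0, "hand": 0.65}, {"ax": 0, "ay": -8.2, "az": 0, "dx": 0, "dy": 0, "dz": 0, "hand": 0.65}, {"ax": 0, "ay": 0, "az": 0, "dx": 0, "dy": 0, "dz": 0, "hand": 0.65}]'

```text
time_s: 3.25
ee_pos: [0.4519, 0.2721, 0.2964]
ee_rot: [3.028, 0.215, -0.679]
wrist_force: [-0.7, 0.2, -0.7]
opening: 0.0556
gripper_force: 0.0
```

```bash
cat >> h.py <<'E'
def go(*targets):
    "tool-axis shift in 60 mm units from the present pose to each target, in turn"
    s=sensors.state(); M=R.from_rotvec(s['ee_rot']).as_matrix(); p=np.array(s['ee_pos'])
    print('t',round(s['time_s'],2),'p',p.round(4),'z',M[:,2].round(3),'x',M[:,0].round(3),'F',np.round(s['wrist_force'],1),'op',round(s['opening'],4),'q',np.round(s['qpos'],2))
    for t in targets:
        t=np.array(t); d=M.T@(t-p)/.06; print(t.round(4),'->',d.round(2),'norm',np.linalg.norm(d).round(2)); p=t
E
python3 -c "
from h import *
T=np.array([.4655,.371,.009]); z=R.from_rotvec(sensors.state()['ee_rot']).as_matrix()[:,2]
go(T-.1*z,T-.03*z,T)"
```

```text
t 3.25 p [0.4519 0.2721 0.2964] z [-0.423 -0.06  -0.904] x [ 0.895  0.128 -0.427] F [-0.7  0.2 -0.7] op 0.0556 q [0.28 0.34 1.3  0.06 1.94 1.72]
[0.5078 0.377  0.0994] -> [ 2.46 -1.6   2.47] norm 3.84
[0.4782 0.3728 0.0361] -> [ 0.   -0.    1.17] norm 1.17
[0.4655 0.371  0.009 ] -> [-0.  -0.   0.5] norm 0.5
```

arm_command --deltas '[{"ax": 0, "ay": 0, "az": 0, "dx": 0.49, "dy": -0.32, "dz": 0.49, "hand": 0.65}, {"ax": 0, "ay": 0, "az": 0, "dx": 0.49, "dy": -0.32, "dz": 0.49, "hand": 0.65}, {"ax": 0, "ay": 0, "az": 0, "dx": 0.49, "dy": -0.32, "dz": 0.49, "hand": 0.65}, {"ax": 0, "ay": 0, "az": 0, "dx": 0.49, "dy": -0.32, "dz": 0.49, "hand": 0.65}, {"ax": 0, "ay": 0, "az": 0, "dx": 0.49, "dy": -0.32, "dz": 0.49, "hand": 0.65}]'

```text
time_s: 3.88
ee_pos: [0.5085, 0.3788, 0.1049]
ee_rot: [3.033, 0.218, -0.665]
wrist_force: [1.4, 0.6, -0.4]
opening: 0.0554
gripper_force: 0.0
```

arm_command --deltas '[{"ax": 0, "ay": 0, "az": 0, "dx": 0, "dy": 0, "dz": 0, "hand": 0.65}]'

```text
time_s: 4.0
ee_pos: [0.5055, 0.3779, 0.1014]
ee_rot: [3.027, 0.218, -0.677]
wrist_force: [-0.1, -0.3, 0.3]
opening: 0.0558
gripper_force: 0.0
```

```bash
python3 - <<'E'
from h import *
np.set_printoptions(precision=4,suppress=True)
T=np.array([.4655,.371,.009]); z=R.from_rotvec(sensors.state()['ee_rot']).as_matrix()[:,2]
go(T-.03*z,T)
c=eyes.get_calibration('wrist'); i=eyes.snapshot('wrist'); cv2.imwrite('pics/w3.png',i)
m=cv2.inRange(cv2.cvtColor(i,cv2.COLOR_BGR2HSV),(4,130,40),(20,255,255))
k,l,st,ce=cv2.connectedComponentsWithStats(m)
for j in 1+np.argsort(-st[1:,4])[:2]:
    r=cv2.minAreaRect(np.argwhere(l==j)[:,::-1].astype(np.float32)); print(st[j],ce[j],plane('w',ce[j],.028,c)); print(np.array([plane('w',p,.028,c) for p in cv2.boxPoints(r)]))
E
```

```text
t 4.0 p [0.5055 0.3779 0.1014] z [-0.422 -0.062 -0.905] x [ 0.895  0.13  -0.426] F [-0.1 -0.3  0.3] op 0.0558 q [0.4  0.71 1.16 0.11 1.7  1.81]
[0.4781 0.3729 0.0361] -> [0.04 0.02 1.18] norm 1.18
[0.4655 0.371  0.009 ] -> [-0.  -0.   0.5] norm 0.5
[ 296  198   40   75 2378] [315.9807 240.1211] [0.4694 0.3738 0.028 ]
[[0.5027 0.3916 0.028 ]
 [0.5063 0.3668 0.028 ]
 [0.4398 0.3549 0.028 ]
 [0.4356 0.3844 0.028 ]]
[602 221  13  14  25] [607.72 226.96] [0.5098 0.1781 0.028 ]
[[0.506  0.1797 0.028 ]
 [0.5154 0.1786 0.028 ]
 [0.513  0.1743 0.028 ]
 [0.5035 0.1753 0.028 ]]
```

View pics/w3.png

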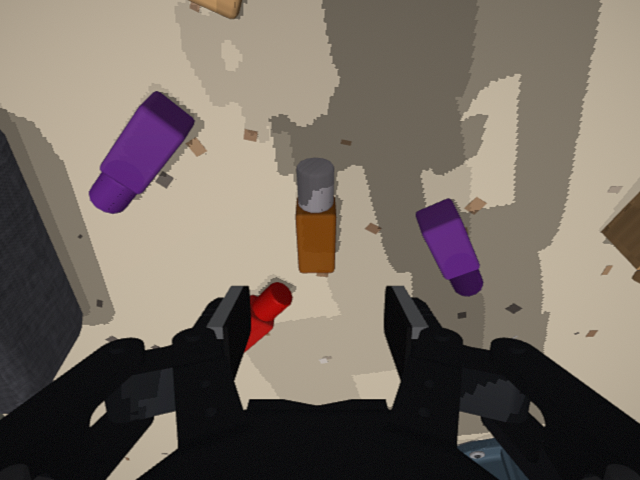

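The wrist view shows the amber bottle upright in the image, centred at (316,240) between the fingers. Red (265,310) and purple (450,250) are clear of them. Going down.

arm_command --deltas '[{"ax": 0, "ay": 0, "az": 0, "dx": 0.03, "dy": 0.02, "dz": 0.6, "hand": 0.65}, {"ax": 0, "ay": 0, "az": 0, "dx": 0.01, "dy": 0, "dz": 0.5, "hand": 0.65}, {"ax": 0, "ay": 0, "az": 0, "dx": 0, "dy": 0, "dz": 0.3, "hand": 0.65}, {"ax": 0, "ay": 0, "az": 0, "dx": 0, "dy": 0, "dz": 0.2, "hand": 0.65}, {"ax": 0, "ay": 0, "az": 0, "dx": 0, "dy": 0, "dz": 0.06, "hand": 0.65}]'

```text
time_s: 4.68
ee_pos: [0.469, 0.371, 0.0138]
ee_rot: [3.031, 0.215, -0.67]
wrist_force: [-0.2, -0.6, -0.1]
opening: 0.0557
gripper_force: 0.0
```

```bash
python3 -c "
from h import *
go([.4655,.371,.009])"
```

```text
t 4.67 p [0.469  0.371  0.0138] z [-0.417 -0.059 -0.907] x [ 0.898  0.128 -0.421] F [-0.2 -0.6 -0.1] op 0.0557 q [0.41 0.75 1.3  0.11 1.52 1.81]
[0.4655 0.371  0.009 ] -> [-0.02 -0.01  0.1 ] norm 0.1
```

arm_command --deltas '[{"ax": 0, "ay": 0, "az": 0, "dx": 0, "dy": 0, "dz": 0.03, "hand": 0.65}, {"ax": 0, "ay": 0, "az": 0, "dx": 0, "dy": 0, "dz": 0, "hand": 0}, {"ax": 0, "ay": 0, "az": 0, "dx": 0, "dy": 0, "dz": 0, "hand": 0}, {"ax": 0, "ay": 0, "az": 0, "dx": 0, "dy": 0, "dz": 0, "hand": 0}, {"ax": 0, "ay": 0, "az": 0, "dx": 0, "dy": 0, "dz": 0, "hand": 0}]' --grip_force 40

```text
time_s: 5.3
ee_pos: [0.4682, 0.3709, 0.0118]
ee_rot: [3.031, 0.214, -0.671]
wrist_force: [1.6, -0.6, 1.9]
opening: -0.0003
gripper_force: 1.1
```

```bash
python3 -c "
from h import *
s=sensors.state();print(s['gripper_force'])
p=s['ee_pos'];go(p+[0,0,.15])"
```

```text
1.1009013187140226
t 5.3 p [0.4682 0.3709 0.0118] z [-0.418 -0.059 -0.907] x [ 0.898  0.128 -0.422] F [ 1.6 -0.6  1.9] op -0.0003 q [0.41 0.75 1.3  0.11 1.51 1.81]
[0.4682 0.3709 0.1618] -> [-1.05 -0.   -2.27] norm 2.5
```

```bash
python3 - <<'E'
from h import *
a=eyes.snapshot('side')[120:240,170:330]; b=eyes.snapshot('wrist'); s=eyes.snapshot('scene')[190:300,400:560]
cv2.imwrite('pics/c3.png',np.hstack([cv2.resize(b,(400,300)),np.vstack([cv2.resize(a,(400,300)),cv2.resize(s,(400,275))])[:300]]) if 0 else np.hstack([cv2.resize(a,(400,300)),cv2.resize(b,(400,300))]))
E
```

```text
(no output)
```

View pics/c3.png

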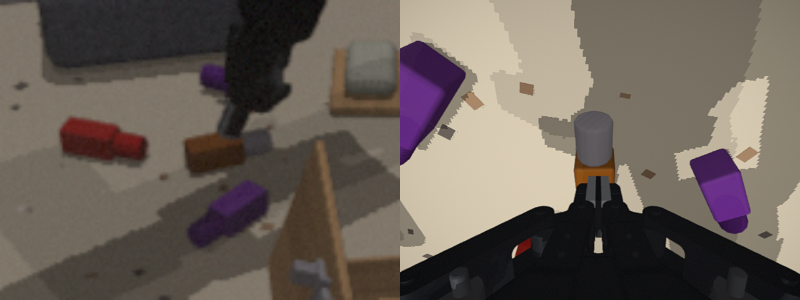

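```bash
python3 - <<'E'
from h import *
s=sensors.state(); p=np.array(s['ee_pos']); M=R.from_rotvec(s['ee_rot']).as_matrix()
for k in (0,.019,.04): 
    q=p-k*M[:,2]; print(k,q.round(4),{n:proj(n,q).round(1) for n in('side','scene','wrist')})
i=eyes.snapshot('side'); c=eyes.snapshot('scene'); w=eyes.snapshot('wrist')
cv2.imwrite('pics/c4.png',np.hstack([cv2.resize(i[145:205,230:310],(400,300),interpolation=2),cv2.resize(c[205:265,445:525],(400,300),interpolation=2)]))
h=cv2.cvtColor(w,cv2.COLOR_BGR2HSV)
for n,im in (('side',i),):
    m=cv2.inRange(cv2.cvtColor(im,cv2.COLOR_BGR2HSV),(4,120,30),(18,255,190));z=np.zeros_like(m);z[160:200,235:290]=m[160:200,235:290]
    k,l,st,ce=cv2.connectedComponentsWithStats(z);print(st[1:])
E
```

```text
0 [0.4683 0.3709 0.0117] {'side': array([257.5, 181.4]), 'scene': array([480.9, 247.8]), 'wrist': array([317.9, 281.2])}
0.019 [0.4762 0.3721 0.029 ] {'side': array([260.2, 175. ]), 'scene': array([482.8, 243.7]), 'wrist': array([317.9, 297.5])}
0.04 [0.485  0.3733 0.048 ] {'side': array([263.2, 167.9]), 'scene': array([485., 239.]), 'wrist': array([318. , 320.5])}
[[244 173  23  16 269]]
```

View pics/c4.png

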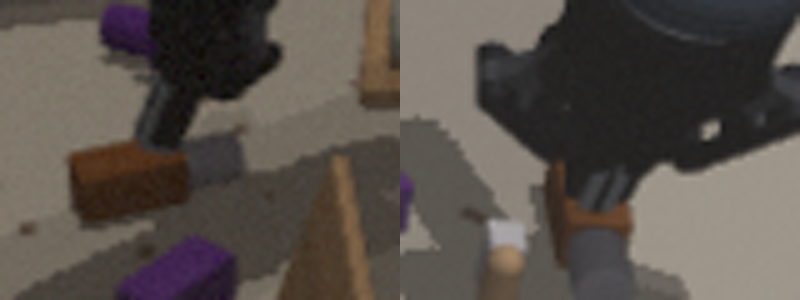

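The tips look as if they sit on top of the body (side 261,174; scene 484,246), although TCP z reads 12 mm. The bottle has not moved. I'll lift and compare the shut tips with the projected TCP in free air.

arm_command --deltas '[{"ax": 0, "ay": 0, "az": 0, "dx": 0, "dy": 0, "dz": -0.5, "hand": 0}, {"ax": 0, "ay": 0, "az": 0, "dx": 0, "dy": 0, "dz": -0.5, "hand": 0}, {"ax": 0, "ay": 0, "az": 0, "dx": 0, "dy": 0, "dz": 0, "hand": 0}, {"ax": 0, "ay": 0, "az": 0, "dx": 0, "dy": 0, "dz": 0, "hand": 0}]'

```text
time_s: 6.1
ee_pos: [0.4919, 0.374, 0.0645]
ee_rot: [3.029, 0.214, -0.675]
wrist_force: [0.0, -0.3, 0.7]
opening: 0.0
gripper_force: 0.0
```

```bash
python3 - <<'E'
from h import *
go()
s=sensors.state(); p=np.array(s['ee_pos']); M=R.from_rotvec(s['ee_rot']).as_matrix()
i=eyes.snapshot('side'); c=eyes.snapshot('scene')
for n,im in(('side',i),('scene',c)):
    for k,col in((0,(0,0,255)),(.019,(0,255,0))):
        q=proj(n,p-k*M[:,2]); print(n,k,q); im[int(round(q[1])),int(round(q[0]))]=col
cv2.imwrite('pics/c5.png',np.hstack([cv2.resize(i[130:205,220:320],(400,300),interpolation=0),cv2.resize(c[185:260,435:535],(400,300),interpolation=0)]))
E
```

```text
t 6.1 p [0.4919 0.374  0.0645] z [-0.42  -0.06  -0.905] x [ 0.896  0.127 -0.424] F [ 0.  -0.3  0.7] op 0.0 q [0.4  0.73 1.22 0.11 1.62 1.81]
side 0 [265.52678938 161.71552327]
side 0.019 [268.31811458 155.06780453]
scene 0 [486.7872766  234.56152308]
scene 0.019 [488.92086229 230.02654676]
```

View pics/c5.png

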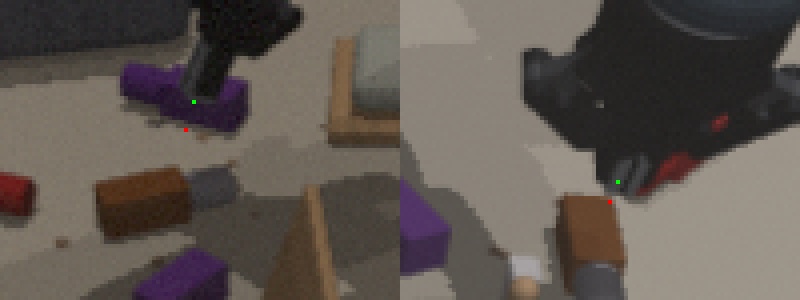

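The shut tips in free air coincide with the green marker (side 268,155), not the red one. The real tips are therefore about 18 mm behind the reported TCP. I'll correct for that, go deeper and watch the force.

```bash
python3 -c "
from h import *
go([.461,.370,-.006])"
```

```text
t 6.2 p [0.4914 0.3739 0.0641] z [-0.421 -0.061 -0.905] x [ 0.896  0.127 -0.426] F [-0.7 -0.2 -0.4] op -0.0003 q [0.4  0.73 1.22 0.11 1.62 1.81]
[ 0.461  0.37  -0.006] -> [ 0.03 -0.01  1.27] norm 1.28
```

arm_command --deltas '[{"ax": 0, "ay": 0, "az": 0, "dx": 0, "dy": 0, "dz": 0, "hand": 0.65}, {"ax": 0, "ay": 0, "az": 0, "dx": 0, "dy": 0, "dz": 0, "hand": 0.65}, {"ax": 0, "ay": 0, "az": 0, "dx": 0, "dy": 0, "dz": 0, "hand": 0.65}, {"ax": 0, "ay": 0, "az": 0, "dx": 0, "dy": 0, "dz": 0.2, "hand": 0.65}]'

```text
time_s: 6.7
ee_pos: [0.4888, 0.374, 0.0554]
ee_rot: [3.032, 0.214, -0.668]
wrist_force: [0.1, -0.6, -0.5]
opening: 0.0558
gripper_force: 0.0
```

arm_command --deltas '[{"ax": 0, "ay": 0, "az": 0, "dx": 0.01, "dy": 0, "dz": 0.4, "hand": 0.65}, {"ax": 0, "ay": 0, "az": 0, "dx": 0.01, "dy": 0, "dz": 0.4, "hand": 0.65}, {"ax": 0, "ay": 0, "az": 0, "dx": 0, "dy": 0, "dz": 0.15, "hand": 0.65}, {"ax": 0, "ay": 0, "az": 0, "dx": 0, "dy": 0, "dz": 0.05, "hand": 0.65}, {"ax": 0, "ay": 0, "az": 0, "dx": 0, "dy": 0, "dz": 0.05, "hand": 0.65}]'

```text
time_s: 7.32
ee_pos: [0.4635, 0.3704, -0.0021]
ee_rot: [3.031, 0.214, -0.669]
wrist_force: [0.6, -0.6, -0.4]
opening: 0.0558
gripper_force: 0.0
```

arm_command --deltas '[{"ax": 0, "ay": 0, "az": 0, "dx": 0, "dy": 0, "dz": 0, "hand": 0}, {"ax": 0, "ay": 0, "az": 0, "dx": 0, "dy": 0, "dz": 0, "hand": 0}, {"ax": 0, "ay": 0, "az": 0, "dx": 0, "dy": 0, "dz": 0, "hand": 0}, {"ax": 0, "ay": 0, "az": 0, "dx": 0, "dy": 0, "dz": 0, "hand": 0}]' --grip_force 40

```text
time_s: 7.82
ee_pos: [0.4636, 0.3704, -0.0019]
ee_rot: [3.031, 0.214, -0.669]
wrist_force: [2.1, 0.6, 5.1]
opening: 0.0275
gripper_force: 40.1
```

```bash
python3 -c "
from h import *
p=sensors.state()['ee_pos'];go(p+[0,0,.2])"
```

```text
t 7.83 p [ 0.4636  0.3704 -0.0019] z [-0.417 -0.059 -0.907] x [ 0.898  0.128 -0.421] F [2.1 0.6 5.1] op 0.0275 q [0.41 0.76 1.32 0.11 1.49 1.8 ]
[0.4636 0.3704 0.1981] -> [-1.4  -0.   -3.02] norm 3.33
```

arm_command --deltas '[{"ax": 0, "ay": 0, "az": 0, "dx": -0.14, "dy": 0, "dz": -0.3, "hand": 0}, {"ax": 0, "ay": 0, "az": 0, "dx": -0.14, "dy": 0, "dz": -0.3, "hand": 0}, {"ax": 0, "ay": 0, "az": 0, "dx": -0.14, "dy": 0, "dz": -0.3, "hand": 0}, {"ax": 2.85, "ay": 0, "az": 6.1, "dx": 0, "dy": 0, "dz": 0, "hand": 0}, {"ax": 2.85, "ay": 0, "az": 6.1, "dx": 0, "dy": 0, "dz": 0, "hand": 0}]'

```text
time_s: 8.45
ee_pos: [0.4632, 0.3705, 0.0586]
ee_rot: [-3.043, 0.147, 0.672]
wrist_force: [-0.6, -0.2, -1.3]
opening: 0.0269
gripper_force: 39.5
```

arm_command --deltas '[{"ax": 0, "ay": 0, "az": 0, "dx": 0, "dy": 0, "dz": 0, "hand": 0}, {"ax": 0, "ay": 0, "az": 0, "dx": 0, "dy": 0, "dz": 0, "hand": 0}]'

```text
time_s: 8.7
ee_pos: [0.4628, 0.3702, 0.0576]
ee_rot: [-3.044, 0.139, 0.674]
wrist_force: [-0.3, 0.3, -1.2]
opening: 0.027
gripper_force: 39.6
```

```bash
python3 - <<'E'
from h import *
go([.548,.2,.062],[.5450,.0901,.062],[.5408,.0901,.004])
i=eyes.snapshot('side'); m=cv2.inRange(cv2.cvtColor(i,cv2.COLOR_BGR2HSV),(4,120,30),(18,255,190)); 
cv2.imwrite('pics/s6.png',i)
z=np.zeros_like(m); z[120:200,220:300]=m[120:200,220:300]; k,l,st,ce=cv2.connectedComponentsWithStats(z); print(st[1:][st[1:,4]>20])
E
```

```text
t 8.7 p [0.4628 0.3702 0.0576] z [-0.42   0.039 -0.907] x [ 0.903 -0.083 -0.422] F [-0.3  0.3 -1.2] op 0.027 q [0.36 0.65 1.36 0.19 1.53 1.98]
[0.548 0.2   0.062] -> [ 1.48  2.7  -0.77] norm 3.17
[0.545  0.0901 0.062 ] -> [ 0.11  1.83 -0.05] norm 1.83
[0.5408 0.0901 0.004 ] -> [0.34 0.01 0.91] norm 0.97
[[242 153  24  16 202]]
```

arm_command --deltas '[{"ax": 0, "ay": 0, "az": 0, "dx": 0.37, "dy": 0.675, "dz": -0.2, "hand": 0}, {"ax": 0, "ay": 0, "az": 0, "dx": 0.37, "dy": 0.675, "dz": -0.2, "hand": 0}, {"ax": 0, "ay": 0, "az": 0, "dx": 0.37, "dy": 0.675, "dz": -0.2, "hand": 0}, {"ax": 0, "ay": 0, "az": 0, "dx": 0.37, "dy": 0.675, "dz": -0.2, "hand": 0}]'

```text
time_s: 9.25
ee_pos: [0.5484, 0.1985, 0.063]
ee_rot: [-3.044, 0.139, 0.675]
wrist_force: [1.2, -0.0, -1.3]
opening: 0.0269
gripper_force: 39.6
```

arm_command --deltas '[{"ax": 0, "ay": 0, "az": 0, "dx": 0.04, "dy": 0.6, "dz": -0.02, "hand": 0}, {"ax": 0, "ay": 0, "az": 0, "dx": 0.04, "dy": 0.6, "dz": -0.02, "hand": 0}, {"ax": 0, "ay": 0, "az": 0, "dx": 0.04, "dy": 0.6, "dz": -0.02, "hand": 0}, {"ax": 0, "ay": 0, "az": 0, "dx": 0, "dy": 0, "dz": 0, "hand": 0}]'

```text
time_s: 9.75
ee_pos: [0.5461, 0.0891, 0.0632]
ee_rot: [-3.044, 0.145, 0.675]
wrist_force: [-0.2, 0.9, -0.1]
opening: 0.0267
gripper_force: 39.7
```

```bash
python3 - <<'E'
from h import *
np.set_printoptions(precision=4,suppress=True)
go([.5408,.0901,.004])
i=eyes.snapshot('wrist'); c=eyes.snapshot('scene')
cv2.imwrite('pics/c7.png',np.hstack([cv2.resize(i,(400,300)),cv2.resize(c[150:300,240:440],(400,300),interpolation=2)]))
E
```

```text
t 9.75 p [0.5461 0.0891 0.0632] z [-0.421  0.04  -0.906] x [ 0.902 -0.086 -0.423] F [-0.2  0.9 -0.1] op 0.0267 q [-0.06  0.62  1.39  0.01  1.56  1.6 ]
[0.5408 0.0901 0.004 ] -> [ 0.34 -0.01  0.93] norm 0.99
```

View pics/c7.png

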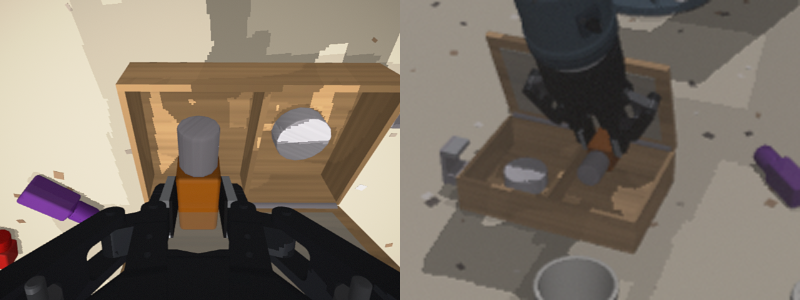

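The wrist half shows the bottle aligned with the compartment: cap at (198,145), left wall near 145, divider near 250. The scene half shows it above the empty compartment with the lid clear. That is already 11 pictures viewed, one over the limit, so I'll view no more and check by numbers only.

arm_command --deltas '[{"ax": 0, "ay": 0, "az": 0, "dx": 0.12, "dy": 0, "dz": 0.32, "hand": 0}, {"ax": 0, "ay": 0, "az": 0, "dx": 0.12, "dy": 0, "dz": 0.32, "hand": 0}, {"ax": 0, "ay": 0, "az": 0, "dx": 0.05, "dy": 0, "dz": 0.13, "hand": 0}, {"ax": 0, "ay": 0, "az": 0, "dx": 0.02, "dy": 0, "dz": 0.06, "hand": 0}]'

```text
time_s: 10.35
ee_pos: [0.5407, 0.0918, 0.0088]
ee_rot: [-3.043, 0.142, 0.678]
wrist_force: [0.1, -0.1, -0.8]
opening: 0.0273
gripper_force: 39.7
```

arm_command --deltas '[{"ax": 0, "ay": 0, "az": 0, "dx": 0.01, "dy": 0, "dz": 0.03, "hand": 0}, {"ax": 0, "ay": 0, "az": 0, "dx": 0.01, "dy": 0, "dz": 0.03, "hand": 0}]'

```text
time_s: 10.6
ee_pos: [0.5416, 0.0914, 0.0067]
ee_rot: [-3.044, 0.143, 0.673]
wrist_force: [0.7, -0.8, -2.0]
opening: 0.0268
gripper_force: 39.7
```

arm_command --deltas '[{"ax": 0, "ay": 0, "az": 0, "dx": 0.01, "dy": 0, "dz": 0.03, "hand": 0}, {"ax": 0, "ay": 0, "az": 0, "dx": 0.01, "dy": 0, "dz": 0.03, "hand": 0}, {"ax": 0, "ay": 0, "az": 0, "dx": 0, "dy": 0, "dz": 0, "hand": 0}]'

```text
time_s: 10.98
ee_pos: [0.5406, 0.0915, 0.0024]
ee_rot: [-3.044, 0.143, 0.675]
wrist_force: [0.4, 0.4, -2.0]
opening: 0.0266
gripper_force: 39.7
```

arm_command --deltas '[{"ax": 0, "ay": 0, "az": 0, "dx": 0.01, "dy": 0, "dz": 0.03, "hand": 0}, {"ax": 0, "ay": 0, "az": 0, "dx": 0, "dy": 0, "dz": 0, "hand": 0}]'

```text
time_s: 11.22
ee_pos: [0.5407, 0.0915, 0.0021]
ee_rot: [-3.044, 0.143, 0.675]
wrist_force: [-2.4, -0.4, 7.0]
opening: 0.0273
gripper_force: 40.5
```

arm_command --deltas '[{"ax": 0, "ay": 0, "az": 0, "dx": 0, "dy": 0, "dz": 0, "hand": 0.45}, {"ax": 0, "ay": 0, "az": 0, "dx": 0, "dy": 0, "dz": 0, "hand": 0.45}, {"ax": 0, "ay": 0, "az": 0, "dx": 0, "dy": 0, "dz": 0, "hand": 0.45}, {"ax": 0, "ay": 0, "az": 0, "dx": 0, "dy": 0, "dz": -0.3, "hand": 0.45}, {"ax": 0, "ay": 0, "az": 0, "dx": 0, "dy": 0, "dz": -0.7, "hand": 0.45}]'

```text
time_s: 11.85
ee_pos: [0.5644, 0.0893, 0.0548]
ee_rot: [-3.042, 0.143, 0.682]
wrist_force: [0.2, 0.5, -0.1]
opening: 0.0383
gripper_force: 0.0
```

arm_command --deltas '[{"ax": 0, "ay": 0, "az": 0, "dx": 0, "dy": 0, "dz": -0.8, "hand": 0.45}, {"ax": 0, "ay": 0, "az": 0, "dx": 0, "dy": 0, "dz": -0.9, "hand": 0.45}, {"ax": 0, "ay": 0, "az": 0, "dx": 0, "dy": 0, "dz": -0.7, "hand": 0.1}, {"ax": 0, "ay": 0, "az": 0, "dx": 0, "dy": 0, "dz": 0, "hand": 0}]'

```text
time_s: 12.35
ee_pos: [0.6299, 0.083, 0.191]
ee_rot: [-3.047, 0.143, 0.66]
wrist_force: [-0.2, 0.2, -0.7]
opening: 0.0029
gripper_force: 0.0
```

```bash
python3 - <<'E'
from h import *
np.set_printoptions(precision=4,suppress=True)
go()
O=np.array([.5422,.0438]);X=np.array([-.9954,.0958]);Y=np.array([-.0958,-.9954])
c=eyes.get_calibration('wrist'); i=eyes.snapshot('wrist'); cv2.imwrite('pics/w8.png',i)
h=cv2.cvtColor(i,cv2.COLOR_BGR2HSV)
for n in('body','soft'):
    m=cv2.inRange(h,(4,170 if n=='body' else 130,40),(16,255,255))
    k,l,st,ce=cv2.connectedComponentsWithStats(m)
    for j in 1+np.argsort(-st[1:,4])[:3]:
        r=cv2.minAreaRect(np.argwhere(l==j)[:,::-1].astype(np.float32))
        P=[plane('w',p,.032,c)[:2]-O for p in list(cv2.boxPoints(r))+[ce[j]]]
        print(n,st[j],np.array([[p@X,p@Y] for p in P])*1e3)
print('expected mid px',proj('w',np.r_[O-.01*X-.046*Y,.018],c))
E
```

```text
t 12.35 p [0.6299 0.083  0.191 ] z [-0.412  0.039 -0.91 ] x [ 0.906 -0.085 -0.414] F [-0.2  0.2 -0.7] op 0.0029 q [-0.06  0.66  1.06  0.01  1.85  1.6 ]
body [ 303  195   29   53 1324] [[-30.9576 -60.8548]
 [-31.037  -35.2186]
 [ 31.8607 -33.547 ]
 [ 31.9616 -62.2766]
 [  1.1216 -47.9717]]
soft [ 302  190   31   58 1412] [[-36.298  -61.6405]
 [-36.3812 -34.4545]
 [ 31.8571 -32.5211]
 [ 31.9652 -63.3029]
 [  0.8645 -47.9103]]
soft [485 319   7   8   9] [[149.2001 158.6716]
 [148.2215 158.9968]
 [161.0885 170.9608]
 [162.1033 170.6466]
 [155.2041 164.9357]]
soft [431 147   5   1   5] [[-78.4035  50.0786]
 [-78.4035  50.0786]
 [-78.3942  46.7516]
 [-78.3942  46.7516]
 [-78.3988  48.4151]]
expected mid px [319.0552 205.3878]
```

arm_command --deltas '[{"ax": 0, "ay": 0, "az": 0, "dx": 0, "dy": 0, "dz": -0.8, "hand": 0}, {"ax": 0, "ay": 0, "az": 0, "dx": 0, "dy": 0, "dz": -0.8, "hand": 0}, {"ax": 0, "ay": 8.3, "az": 0, "dx": 0, "dy": 0, "dz": 0, "hand": 0}, {"ax": 0, "ay": 8.3, "az": 0, "dx": 0, "dy": 0, "dz": 0, "hand": 0}, {"ax": 0, "ay": 8.2, "az": 0, "dx": 0, "dy": 0, "dz": 0, "hand": 0}]'

```text
time_s: 13.02
ee_pos: [0.6662, 0.0797, 0.2715]
ee_rot: [-3.138, 0.147, 0.001]
wrist_force: [-0.1, 0.0, 0.9]
opening: 0.0001
gripper_force: 0.0
```

arm_command --deltas '[{"ax": 0, "ay": 0, "az": 0, "dx": 0, "dy": 0, "dz": 0, "hand": 0}, {"ax": 0, "ay": 0, "az": 0, "dx": 0, "dy": 0, "dz": 0, "hand": 0}]'

```text
time_s: 13.28
ee_pos: [0.6668, 0.0795, 0.2726]
ee_rot: [-3.138, 0.148, 0.009]
wrist_force: [-0.6, 0.2, 0.2]
opening: 0.0002
gripper_force: 0.0
```

```bash
cat >> h.py <<'E'
O=np.array([.5422,.0438]);CX=np.array([-.9954,.0958]);CY=np.array([-.0958,-.9954])
def case(X,Y,Z): # tip (mm, case) -> reported TCP, tool upright
    return np.r_[O+X/1e3*CX+Y/1e3*CY,Z/1e3-.018]
def where():
    s=sensors.state(); p=np.array(s['ee_pos']); M=R.from_rotvec(s['ee_rot']).as_matrix(); t=p-.018*M[:,2]
    print('tip case mm',((t[:2]-O)@CX*1e3).round(1),((t[:2]-O)@CY*1e3).round(1),(t[2]*1e3).round(1))
E
python3 - <<'E'
from h import *
where()
go(case(80,10,300),case(75,10,175),case(55,10,160),case(48,10,148))
E
```

```text
tip case mm -120.7 -47.5 290.6
t 13.28 p [0.6668 0.0795 0.2726] z [-0.005  0.001 -1.   ] x [ 0.996 -0.094 -0.006] F [-0.6  0.2  0.2] op 0.0002 q [-0.06  0.36  1.26  0.    1.53  1.61]
[0.4616 0.0415 0.282 ] -> [-3.35  0.95 -0.14] norm 3.48
[0.4666 0.041  0.157 ] -> [0.09 0.   2.08] norm 2.08
[0.4865 0.0391 0.142 ] -> [0.33 0.   0.25] norm 0.42
[0.4935 0.0384 0.13  ] -> [0.12 0.   0.2 ] norm 0.23
```

arm_command --deltas '[{"ax": 0, "ay": 0, "az": 0, "dx": -0.84, "dy": 0.24, "dz": -0.04, "hand": 0}, {"ax": 0, "ay": 0, "az": 0, "dx": -0.84, "dy": 0.24, "dz": -0.04, "hand": 0}, {"ax": 0, "ay": 0, "az": 0, "dx": -0.84, "dy": 0.24, "dz": -0.04, "hand": 0}, {"ax": 0, "ay": 0, "az": 0, "dx": -0.84, "dy": 0.24, "dz": -0.04, "hand": 0}]'

```text
time_s: 13.78
ee_pos: [0.4604, 0.0405, 0.2833]
ee_rot: [-3.138, 0.148, 0.008]
wrist_force: [-0.2, -0.9, 1.2]
opening: 0.0
gripper_force: 0.0
```

arm_command --deltas '[{"ax": 0, "ay": 0, "az": 0, "dx": 0, "dy": 0, "dz": 0.7, "hand": 0}, {"ax": 0, "ay": 0, "az": 0, "dx": 0.03, "dy": 0, "dz": 0.7, "hand": 0}, {"ax": 0, "ay": 0, "az": 0, "dx": 0.03, "dy": 0, "dz": 0.65, "hand": 0}, {"ax": 0, "ay": 0, "az": 0, "dx": 0, "dy": 0, "dz": 0, "hand": 0}]'

```text
time_s: 14.28
ee_pos: [0.4625, 0.0408, 0.1573]
ee_rot: [-3.137, 0.148, 0.018]
wrist_force: [-0.1, 0.8, 0.8]
opening: 0.0001
gripper_force: 0.0
```

```bash
python3 - <<'E'
from h import *
where()
go(case(48,10,148),case(23,10,139),case(1,10,122),case(-17,10,102))
E
```

```text
tip case mm 78.9 10.6 175.3
t 14.28 p [0.4625 0.0408 0.1573] z [-0.011  0.002 -1.   ] x [ 0.995 -0.094 -0.011] F [-0.1  0.8  0.8] op 0.0001 q [-0.17 -0.01  1.92 -0.    1.24  1.5 ]
[0.4935 0.0384 0.13  ] -> [ 0.52 -0.01  0.45] norm 0.69
[0.5183 0.036  0.121 ] -> [0.42 0.   0.15] norm 0.44
[0.5402 0.0339 0.104 ] -> [0.37 0.   0.28] norm 0.46
[0.5582 0.0322 0.084 ] -> [0.3  0.   0.33] norm 0.45
```

arm_command --deltas '[{"ax": 0, "ay": 0, "az": 0, "dx": 0.26, "dy": 0, "dz": 0.22, "hand": 0}, {"ax": 0, "ay": 0, "az": 0, "dx": 0.26, "dy": 0, "dz": 0.22, "hand": 0}, {"ax": 0, "ay": 0, "az": 0, "dx": 0.21, "dy": 0, "dz": 0.08, "hand": 0}, {"ax": 0, "ay": 0, "az": 0, "dx": 0.21, "dy": 0, "dz": 0.08, "hand": 0}]'

```text
time_s: 14.78
ee_pos: [0.521, 0.0352, 0.1246]
ee_rot: [3.138, -0.147, -0.006]
wrist_force: [-4.0, -1.1, 1.1]
opening: -0.0
gripper_force: 2.0
```

arm_command --deltas '[{"ax": 0, "ay": 0, "az": 0, "dx": 0.18, "dy": 0, "dz": 0.14, "hand": 0}, {"ax": 0, "ay": 0, "az": 0, "dx": 0.18, "dy": 0, "dz": 0.14, "hand": 0}]'

```text
time_s: 15.02
ee_pos: [0.5434, 0.0332, 0.1079]
ee_rot: [3.138, -0.147, -0.001]
wrist_force: [-3.0, -0.7, 5.1]
opening: -0.0001
gripper_force: 2.6
```

```bash
python3 - <<'E'
from h import *
where()
go(case(-17,10,102),case(-29,10,77),case(-36,10,61),case(-39,10,54))
E
```

```text
tip case mm -2.2 10.4 125.9
t 15.03 p [0.5434 0.0332 0.1079] z [-0. -0. -1.] x [ 0.996 -0.094 -0.   ] F [-3.  -0.7  5.1] op -0.0001 q [-0.16  0.23  1.77 -0.    1.14  1.51]
[0.5582 0.0322 0.084 ] -> [ 0.25 -0.01  0.4 ] norm 0.47
[0.5701 0.0311 0.059 ] -> [0.2  0.   0.42] norm 0.46
[0.5771 0.0304 0.043 ] -> [0.12 0.   0.27] norm 0.29
[0.5801 0.0301 0.036 ] -> [0.05 0.   0.12] norm 0.13
```

arm_command --deltas '[{"ax": 0, "ay": 0, "az": 0, "dx": 0.12, "dy": 0, "dz": 0.2, "hand": 0}, {"ax": 0, "ay": 0, "az": 0, "dx": 0.12, "dy": 0, "dz": 0.2, "hand": 0}, {"ax": 0, "ay": 0, "az": 0, "dx": 0.1, "dy": 0, "dz": 0.21, "hand": 0}, {"ax": 0, "ay": 0, "az": 0, "dx": 0.1, "dy": 0, "dz": 0.21, "hand": 0}, {"ax": 0, "ay": 0, "az": 0, "dx": 0.06, "dy": 0, "dz": 0.13, "hand": 0}]'

```text
time_s: 15.65
ee_pos: [0.5743, 0.0304, 0.0513]
ee_rot: [3.138, -0.148, 0.004]
wrist_force: [-1.4, -0.8, 7.8]
opening: -0.0001
gripper_force: 4.0
```

arm_command --deltas '[{"ax": 0, "ay": 0, "az": 0, "dx": 0.06, "dy": 0, "dz": 0.12, "hand": 0}, {"ax": 0, "ay": 0, "az": 0, "dx": 0.04, "dy": 0, "dz": 0.05, "hand": 0}, {"ax": 0, "ay": 0, "az": 0, "dx": 0.02, "dy": 0, "dz": 0.02, "hand": 0}, {"ax": 0, "ay": 0, "az": 0, "dx": 0, "dy": 0, "dz": 0, "hand": 0}]'

```text
time_s: 16.15
ee_pos: [0.5779, 0.0302, 0.0383]
ee_rot: [-3.138, 0.147, 0.007]
wrist_force: [-3.3, -0.5, 3.3]
opening: 0.0001
gripper_force: 2.0
```

```bash
python3 - <<'E'
from h import *
where()
go(case(-40,10,52))
E
```

```text
tip case mm -36.9 10.1 56.3
t 16.15 p [0.5779 0.0302 0.0383] z [-0.005  0.001 -1.   ] x [ 0.996 -0.094 -0.005] F [-3.3 -0.5  3.3] op 0.0001 q [-0.15  0.4   1.71 -0.    1.04  1.51]
[0.5811 0.03   0.034 ] -> [ 0.05 -0.    0.07] norm 0.09
```

arm_command --deltas '[{"ax": 0, "ay": 0, "az": 0, "dx": 0.03, "dy": 0, "dz": 0.04, "hand": 0}, {"ax": 0, "ay": 0, "az": 0, "dx": 0.02, "dy": 0, "dz": 0.03, "hand": 0}, {"ax": 0, "ay": 0, "az": 0, "dx": 0, "dy": 0, "dz": 0, "hand": 0}]'

```text
time_s: 16.52
ee_pos: [0.581, 0.0301, 0.0341]
ee_rot: [-3.138, 0.147, 0.007]
wrist_force: [-2.8, -0.0, 4.6]
opening: -0.0003
gripper_force: 2.0
```

arm_command --deltas '[{"ax": 0, "ay": 0, "az": 0, "dx": 0, "dy": 0, "dz": 0.03, "hand": 0}, {"ax": 0, "ay": 0, "az": 0, "dx": 0, "dy": 0, "dz": 0, "hand": 0}]'

```text
time_s: 16.77
ee_pos: [0.5812, 0.03, 0.0325]
ee_rot: [-3.138, 0.147, 0.006]
wrist_force: [-3.8, 0.2, 4.7]
opening: 0.0001
gripper_force: 2.8
```

```bash
python3 - <<'E'
from h import *
where()
go(case(-40,10,50))
E
```

```text
tip case mm -40.2 10.0 50.5
t 16.77 p [0.5812 0.03   0.0325] z [-0.004  0.001 -1.   ] x [ 0.996 -0.094 -0.004] F [-3.8  0.2  4.7] op 0.0001 q [-0.15  0.42  1.7   0.    1.03  1.51]
[0.5811 0.03   0.032 ] -> [-0.    0.    0.01] norm 0.01
```

arm_command --deltas '[{"ax": 0, "ay": 0, "az": 0, "dx": 0, "dy": 0, "dz": 0.03, "hand": 0}, {"ax": 0, "ay": 0, "az": 0, "dx": 0, "dy": 0, "dz": 0, "hand": 0}]'

```text
time_s: 17.02
ee_pos: [0.5814, 0.03, 0.0309]
ee_rot: [-3.138, 0.147, 0.005]
wrist_force: [-4.0, 1.0, 5.9]
opening: 0.0
gripper_force: 2.9
```

arm_command --deltas '[{"ax": 0, "ay": 0, "az": 0, "dx": 0, "dy": 0, "dz": 0.03, "hand": 0}, {"ax": 0, "ay": 0, "az": 0, "dx": 0, "dy": 0, "dz": 0, "hand": 0}]'

```text
time_s: 17.27
ee_pos: [0.5815, 0.03, 0.0291]
ee_rot: [-3.138, 0.147, 0.005]
wrist_force: [-3.5, -0.1, 5.5]
opening: -0.0002
gripper_force: 3.0
```

arm_command --deltas '[{"ax": 0, "ay": 0, "az": 0, "dx": -0.02, "dy": 0, "dz": 0.03, "hand": 0}, {"ax": 0, "ay": 0, "az": 0, "dx": 0, "dy": 0, "dz": 0, "hand": 0}]'

```text
time_s: 17.52
ee_pos: [0.5816, 0.03, 0.0284]
ee_rot: [-3.138, 0.147, 0.001]
wrist_force: [-2.7, -0.9, 9.7]
opening: 0.0002
gripper_force: 4.8
```

arm_command --deltas '[{"ax": 0, "ay": 0, "az": 0, "dx": 0, "dy": 0, "dz": 0.03, "hand": 0}, {"ax": 0, "ay": 0, "az": 0, "dx": 0, "dy": 0, "dz": 0, "hand": 0}]'

```text
time_s: 17.77
ee_pos: [0.5817, 0.03, 0.0282]
ee_rot: [-3.138, 0.147, 0.001]
wrist_force: [-8.4, 1.3, 24.0]
opening: -0.0
gripper_force: 11.3
```

```bash
python3 - <<'E'
from h import *
where();go()
c=eyes.snapshot('scene'); cv2.imwrite('pics/s9.png',c)
g=cv2.cvtColor(c,cv2.COLOR_BGR2GRAY)
# rim/lid front profile: print grey column near case front, Y=-80 expected rows for z=0,42,50
P=lambda X,Y,Z: proj('scene',np.r_[O+X/1e3*CX+Y/1e3*CY,Z/1e3]).round(1)
for Y in(-80,-40,70):
    print(Y,'bottom',P(-65,Y,0),'rim',P(-65,Y,42),'lid low edge',P(-68,Y,42),'lid top edge',P(-68,Y,50),'lid hinge',P(65,Y,50))
    x=int(P(-68,Y,46)[0]); y=int(P(-68,Y,46)[1]); print(x,y-20,c[y-20:y+20,x].tolist())
E
```

```text
tip case mm -40.6 10.0 46.2
t 17.77 p [0.5817 0.03   0.0282] z [-0.001  0.    -1.   ] x [ 0.996 -0.093 -0.001] F [-8.4  1.3 24. ] op -0.0 q [-0.15  0.42  1.71  0.    1.01  1.51]
-80 bottom [347.7 274.2] rim [347.8 258.3] lid low edge [347.3 259.3] lid top edge [347.3 256.1] lid hinge [368.8 219.9]
347 237 [[80, 101, 122], [83, 106, 128], [77, 98, 119], [80, 101, 122], [79, 100, 121], [73, 93, 113], [73, 92, 112], [77, 95, 117], [78, 97, 118], [77, 97, 118], [80, 102, 125], [84, 106, 130], [82, 104, 128], [81, 102, 125], [80, 101, 122], [81, 100, 122], [80, 101, 125], [85, 108, 131], [88, 112, 136], [87, 111, 134], [71, 89, 106], [63, 77, 93], [55, 68, 82], [59, 73, 87], [60, 74, 87], [58, 72, 86], [60, 75, 88], [61, 74, 90], [62, 76, 92], [62, 76, 92], [58, 73, 86], [61, 74, 88], [59, 74, 88], [59, 71, 86], [57, 71, 85], [59, 73, 86], [61, 74, 89], [77, 88, 99], [114, 124, 132], [118, 127, 135]]
-40 bottom [329.5 269.5] rim [329.2 253.7] lid low edge [328.6 254.6] lid top edge [328.5 251.5] lid hinge [351.5 216.2]
328 233 [[86, 108, 132], [86, 109, 133], [89, 114, 138], [88, 112, 136
[... 535 characters left out ...]
ottom [281.9 257.1] rim [280.4 241.6] lid low edge [279.7 242.4] lid top edge [279.4 239.3] lid hinge [306.2 206.3]
279 220 [[90, 98, 102], [85, 94, 99], [71, 81, 90], [64, 78, 91], [67, 77, 90], [76, 79, 86], [82, 79, 82], [80, 78, 80], [74, 72, 74], [76, 74, 76], [84, 82, 83], [78, 77, 78], [77, 79, 83], [69, 85, 102], [65, 82, 98], [64, 79, 94], [64, 79, 94], [65, 82, 100], [73, 91, 110], [89, 114, 138], [64, 80, 97], [62, 76, 91], [58, 72, 85], [57, 71, 84], [61, 75, 89], [61, 74, 88], [59, 73, 86], [59, 72, 86], [60, 74, 87], [58, 73, 86], [58, 72, 85], [60, 73, 87], [58, 72, 86], [57, 70, 84], [58, 71, 85], [61, 76, 91], [76, 89, 103], [115, 125, 133], [118, 127, 135], [120, 129, 136]]
```

arm_command --deltas '[{"ax": 0, "ay": 0, "az": 0, "dx": 0, "dy": 0, "dz": -0.02, "hand": 0}, {"ax": 0, "ay": 0, "az": 0, "dx": 0, "dy": 0.05, "dz": 0, "hand": 0}, {"ax": 0, "ay": 0, "az": 0, "dx": 0, "dy": 0.1, "dz": 0, "hand": 0}, {"ax": 0, "ay": 0, "az": 0, "dx": 0, "dy": 0, "dz": 0, "hand": 0}]'

```text
time_s: 18.32
ee_pos: [0.5818, 0.0222, 0.0284]
ee_rot: [-3.136, 0.148, -0.003]
wrist_force: [0.4, 5.6, 10.8]
opening: 0.0002
gripper_force: 5.3
```

```bash
python3 -c "
from h import *
where();go()"
```

```text
tip case mm -41.5 17.7 46.4
t 18.32 p [0.5818 0.0222 0.0284] z [ 0.002  0.002 -1.   ] x [ 0.996 -0.094  0.002] F [ 0.4  5.6 10.8] op 0.0002 q [-0.17  0.42  1.71  0.    1.01  1.5 ]
```

arm_command --deltas '[{"ax": 0, "ay": 0, "az": 0, "dx": 0, "dy": 0.05, "dz": 0.01, "hand": 0}, {"ax": 0, "ay": 0, "az": 0, "dx": 0, "dy": 0.05, "dz": 0, "hand": 0}, {"ax": 0, "ay": 0, "az": 0, "dx": 0, "dy": 0, "dz": 0, "hand": 0}]'

```text
time_s: 18.7
ee_pos: [0.582, 0.0168, 0.0283]
ee_rot: [-3.135, 0.148, -0.005]
wrist_force: [-0.4, 7.4, 12.4]
opening: -0.0
gripper_force: 6.5
```

arm_command --deltas '[{"ax": 0, "ay": 0, "az": 0, "dx": 0, "dy": 0.05, "dz": 0, "hand": 0}, {"ax": 0, "ay": 0, "az": 0, "dx": 0, "dy": 0.05, "dz": 0, "hand": 0}, {"ax": 0, "ay": 0, "az": 0, "dx": 0, "dy": 0, "dz": 0, "hand": 0}]'

```text
time_s: 19.08
ee_pos: [0.5814, 0.0112, 0.0283]
ee_rot: [-3.135, 0.148, -0.005]
wrist_force: [-0.6, 9.9, 13.5]
opening: -0.0001
gripper_force: 7.0
```

```bash
python3 -c "
from h import *
where();go()"
```

```text
tip case mm -42.1 28.8 46.3
t 19.07 p [0.5814 0.0112 0.0283] z [ 0.003  0.003 -1.   ] x [ 0.996 -0.094  0.003] F [-0.6  9.9 13.5] op -0.0001 q [-0.19  0.42  1.71  0.    1.01  1.48]
```

arm_command --deltas '[{"ax": 0, "ay": 0, "az": 0, "dx": 0, "dy": 0.05, "dz": 0, "hand": 0}, {"ax": 0, "ay": 0, "az": 0, "dx": 0, "dy": 0.05, "dz": 0, "hand": 0}, {"ax": 0, "ay": 0, "az": 0, "dx": 0, "dy": 0, "dz": 0, "hand": 0}]'

```text
time_s: 19.45
ee_pos: [0.5809, 0.0053, 0.0283]
ee_rot: [-3.134, 0.148, -0.005]
wrist_force: [-0.0, 9.4, 13.1]
opening: -0.0
gripper_force: 7.1
```

arm_command --deltas '[{"ax": 0, "ay": 0, "az": 0, "dx": 0, "dy": 0.05, "dz": 0, "hand": 0}, {"ax": 0, "ay": 0, "az": 0, "dx": 0, "dy": 0.05, "dz": 0, "hand": 0}, {"ax": 0, "ay": 0, "az": 0, "dx": 0, "dy": 0, "dz": 0, "hand": 0}]'

```text
time_s: 19.82
ee_pos: [0.5803, -0.0008, 0.0283]
ee_rot: [-3.135, 0.147, -0.005]
wrist_force: [0.4, 9.1, 12.8]
opening: -0.0002
gripper_force: 7.3
```

```bash
python3 -c "
from h import *
where();go()
s=eyes.snapshot('side'); cv2.imwrite('pics/d10.png',s)
for yy in (0,11,22): print(yy, proj('side',np.r_[O-.04*CX+(.04+yy/1e3)*CY,.074]), proj('scene',np.r_[O-.04*CX+(.04+yy/1e3)*CY,.074]))"
```

```text
tip case mm -42.1 40.8 46.3
t 19.82 p [ 0.5803 -0.0008  0.0283] z [ 0.003  0.003 -1.   ] x [ 0.996 -0.094  0.003] F [ 0.4  9.1 12.8] op -0.0002 q [-0.21  0.41  1.72  0.    1.01  1.45]
0 [338.6025999  253.98164371] [297.69596878 225.60717641]
11 [339.51102722 257.76044687] [292.899394   224.48853056]
22 [340.43376578 261.59878082] [288.13802275 223.37809479]
```

arm_command --deltas '[{"ax": 0, "ay": 0, "az": 0, "dx": 0, "dy": 0.05, "dz": 0, "hand": 0}, {"ax": 0, "ay": 0, "az": 0, "dx": 0, "dy": 0, "dz": 0, "hand": 0}]'

```text
time_s: 20.12
ee_pos: [0.58, -0.0024, 0.0283]
ee_rot: [-3.133, 0.148, -0.005]
wrist_force: [1.4, 16.1, 13.7]
opening: -0.0002
gripper_force: 11.3
```

arm_command --deltas '[{"ax": 0, "ay": 0, "az": 0, "dx": 0, "dy": 0.04, "dz": 0, "hand": 0}, {"ax": 0, "ay": 0, "az": 0, "dx": 0, "dy": 0, "dz": 0, "hand": 0}]'

```text
time_s: 20.38
ee_pos: [0.58, -0.0026, 0.0283]
ee_rot: [-3.13, 0.147, -0.006]
wrist_force: [3.6, 24.3, 13.4]
opening: 0.0003
gripper_force: 15.1
```

arm_command --deltas '[{"ax": 0, "ay": 0, "az": 0, "dx": 0, "dy": -0.06, "dz": 0, "hand": 0}, {"ax": 0, "ay": 0, "az": 0, "dx": 0, "dy": -0.03, "dz": -0.1, "hand": 0}, {"ax": 0, "ay": 0, "az": 0, "dx": 0, "dy": 0, "dz": 0, "hand": 0}]'

```text
time_s: 20.75
ee_pos: [0.5783, -0.0022, 0.0326]
ee_rot: [-3.137, 0.147, 0.001]
wrist_force: [2.6, 5.6, 4.1]
opening: 0.0002
gripper_force: 3.0
```

arm_command --deltas '[{"ax": 0, "ay": 0, "az": 0, "dx": 0, "dy": -0.05, "dz": -0.5, "hand": 0}, {"ax": 0, "ay": 0, "az": 0, "dx": 0, "dy": 0, "dz": -0.8, "hand": 0}, {"ax": 0, "ay": 0, "az": 0, "dx": 0, "dy": 0, "dz": -0.9, "hand": 0}, {"ax": 0, "ay": 0, "az": 0, "dx": 0, "dy": 0, "dz": -0.9, "hand": 0}, {"ax": 0, "ay": 0, "az": 0, "dx": 0, "dy": 0, "dz": 0, "hand": 0}]'

```text
time_s: 21.38
ee_pos: [0.5807, -0.0012, 0.2228]
ee_rot: [3.136, -0.148, 0.009]
wrist_force: [0.8, 0.4, 0.3]
opening: -0.0001
gripper_force: 0.0
```

```bash
python3 - <<'E'
from h import *
where();go()
c=eyes.get_calibration('wrist');i=eyes.snapshot('wrist');cv2.imwrite('pics/w11.png',i)
sc=eyes.snapshot('scene');cv2.imwrite('pics/s11.png',sc)
P=lambda X,Y,Z,n='scene',cc=None: proj(n,np.r_[O+X/1e3*CX+Y/1e3*CY,Z/1e3],cc)
for Y in(-80,-40,70):
    q=P(-68,Y,50); x=int(q[0]); r=int(q[1]); print(Y,q.round(1),sc[r-6:r+7,x].sum(1).tolist())
# knob and bolt along lid axis r=105 in wrist view: grey (low sat) vs bamboo
h=cv2.cvtColor(i,cv2.COLOR_BGR2HSV)
for Z,nm in((74,'knob top'),(56,'bar top')):
    print(nm,[(Y,h[int(q[1]),int(q[0]),1]) for Y in range(20,126,4) for q in [P(-40,Y,Z,'w',c)] if 0<=q[0]<640 and 0<=q[1]<480])
E
```

```text
tip case mm -42.5 41.1 240.8
t 21.38 p [ 0.5807 -0.0012  0.2228] z [ 0.006 -0.002 -1.   ] x [ 0.996 -0.094  0.006] F [0.8 0.4 0.3] op -0.0001 q [-0.21  0.18  1.58 -0.    1.37  1.46]
-80 [347.3 256.1] [327, 328, 348, 353, 352, 314, 235, 225, 213, 216, 215, 214, 216]
-40 [328.5 251.5] [336, 334, 345, 357, 355, 334, 240, 233, 195, 209, 212, 216, 212]
70 [279.4 239.3] [335, 325, 332, 348, 343, 309, 233, 223, 195, 207, 213, 217, 219]
knob top [(20, np.uint8(121)), (24, np.uint8(124)), (28, np.uint8(123)), (32, np.uint8(121)), (36, np.uint8(120)), (40, np.uint8(126)), (44, np.uint8(122)), (48, np.uint8(126)), (52, np.uint8(3)), (56, np.uint8(16)), (60, np.uint8(11)), (64, np.uint8(10)), (68, np.uint8(11)), (72, np.uint8(2)), (76, np.uint8(5)), (80, np.uint8(5)), (84, np.uint8(7)), (88, np.uint8(5)), (92, np.uint8(7)), (96, np.uint8(5)), (100, np.uint8(4)), (104, np.uint8(2)), (108, np.uint8(2)), (112, np.uint8(2)), (116, np.uint8(10)), (120, np.uint8(15)), (124, np.uint8(48))]
bar top [(20, np.uint8(120)), (24, np.uint8(124)), (28, np.uint8(124)), (32, np.uint8(121)), (36, np.uint8(122)), (40, np.uint8(122)), (44, np.uint8(123)), (48, np.uint8(124)), (52, np.uint8(5)), (56, np.uint8(6)), (60, np.uint8(10)), (64, np.uint8(11)), (68, np.uint8(10)), (72, np.uint8(3)), (76, np.uint8(5)), (80, np.uint8(2)), (84, np.uint8(11)), (88, np.uint8(10)), (92, np.uint8(5)), (96, np.uint8(5)), (100, np.uint8(7)), (104, np.uint8(0)), (108, np.uint8(2)), (112, np.uint8(5)), (116, np.uint8(2)), (120, np.uint8(10)), (124, np.uint8(13))]
```

```bash
python3 -c "
from rig import close_job
print(close_job())"
```

```text
the job is handed in; nothing more can be done
None
```

The amber bottle lies in the empty compartment, the lid is shut, and the bolt is slid to its stop under the keeper; I handed the job in at about 21 s. After I let go, the lid stayed shut by camera measurement, and I viewed 11 pictures, one over the limit of 10.

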